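Slide the shelf board home into its rail notches

TASK

Put a fingertip against the blue-striped rear edge of the shelf board and push it gently along its two rails until you feel it drop into the locating notches and lie flat on the rails, then take the hand away. Only push: do not lift or tip the board or shove it past the notches, leave the tub riding upright on it without touching it, and leave the carton and the can where they stand.

Things in the scene. Friction and masses are not known exactly. Their poses are not given: they have to be found in the camera images.
- rails: Fixed frame with two grey rails, 380 x 200 mm, 76 mm high. Origin: on the table under the board's home position, midway between the rails. x = sliding direction towards home (rails run x -255 to +125 mm), z up. Track tops 60 mm above the table, white side guides (inner faces y +-92) up to 76. Between the rails (|y| < 60) open to the table but for cross bars 18 mm high near both ends.
- front_notch (a point): Middle of the front notches' line, at track height (z 60 mm), x = 80 mm on the rails' midline; axes as the rails. Yellow-floored notches 9 mm deep: outer tracks (y +-82.5 mm) x 70 to 90 mm for the leading lugs, inner tracks (y +-67.5) x -90 to -66 mm for the trailing lugs. Once the board has dropped, the front notch walls stop it.
- board: Loose pale wooden board 200 (x) x 180 (y) x 16 mm, 0.4 to 0.85 kg, on four lugs 8 mm high, 14 mm long, at x +80, y +-82.5 and x -80, y +-67.5 mm. Origin: centre of the panel's underside, axes as the rails. Starts 50 to 130 mm short of home, underside 68 mm above the table; slides with a few N. Home: origin over that of the rails, +-3 mm play, underside on the tracks at 60 mm (drops 8 mm).
- push_edge (a point): Centre of the board's rear (-x) edge face with the blue stripe (a 10 mm blue band also runs along this edge on top), 101 mm behind the board's origin, half-way up the 16 mm thickness; axes as the board. Push here towards +x; the finger may reach down past the edge. A finger pressing hard on this edge may hold it up by friction until it backs off.
- tub: Loose yellow tub with white lid, diameter 61 mm, 39 mm high, 0.12 kg, standing on the board's front half. Origin: centre of its underside. Do not touch.
- carton: Loose green carton with a white band, 90 x 55 x 40 mm, on the table beyond the rails' front (+x) end. Origin: centre of its underside. Leave alone.
- can: Loose can with an orange band, diameter 48 mm, 120 mm high, on the table on the far side of the rails. Origin: centre of its underside. Leave alone.
Mind the look-alikes: they are no part of the job. Leave any purple look-alike of the tub alone.

How it is judged:
At the end, for the whole second after the job is handed in: The board is in all four notches: within 8 mm of home along the rails, its underside less than 2.5 mm above the tracks, level within 0.02 rad and at rest; the tub stands upright on the board; the carton and the can are within 20 mm of where they were (x of board in the frame of rails between -0.008 and 0.008 m and z of board in the frame of rails below 0.0625 m and angle between board's own z axis and vertical below 0.02 rad and angle between the x axis of board and the x axis of rails, either way round below 0.05 rad and linear speed of each of board, tub below 0.01 m/s and z of tub in the frame of board between 0.012 and 0.02 m and angle between each of tub, can's own z axis and vertical below 0.1 rad and distance of each of carton, can from where it was at the start of the episode below 0.02 m); the robot touches nothing.
It fails at once if the board is lifted more than 8 mm off the tracks it rides on, or tipped by more than 0.12 rad (z of board in the frame of rails above 0.076 m or angle between board's own z axis and vertical above 0.12 rad).
It fails at once if the board is shoved past the notches by more than 20 mm (x of board in the frame of rails above 0.02 m).
It fails at once if the board is rammed: pushed with more than 40 N (contact force between the fingers and board above 40 N).
It fails at once if the tub is touched with more than 1 N, or tips over (contact force between any of the fingers, the arm and tub above 1 N or angle between tub's own z axis and vertical above 0.4 rad).
It fails at once if the carton or the can is moved by more than 20 mm (distance of any of carton, can from where it was at the start of the episode above 0.02 m).
It also fails if it takes over 40 s, if anything falls off the work surface, if the arm or the gripper's body presses on something with over 40 N, if the wrist force passes 120 N, or if a joint passes its speed limit or range.

ROBOT

A 6-joint arm with a two-finger parallel gripper is mounted at the origin on the work surface. World frame = base frame: x ahead of the robot, y to its left, z up, the work surface at z = 0. Lengths are in m, angles in rad, forces in N, time in s.
With the tool pointing down it reaches from about 0.375 to 0.975 m from the base axis. Payload 3.8 kg.
Tool frame: the origin (TCP) lies at the very end of the fingers, on their centre line; the grasp point (between the pads) lies 19 mm behind it; z points along the fingers, y is the direction in which the jaws open and shut (so a half turn about z gives the same grasp; the last joint's range is limited). The gripper opens to 85 mm and grips with 20 to 120 N. Pads are 22 mm wide; open, the fingers measure 114 mm over their backs; the gripper's body (76 mm by 85 mm) begins 54 mm behind the grasp point. The pads swing forward as they close: fully open they stand 13 mm farther back than shut.
Start: joints at [-1.338, 0.264, 1.604, -0, 1.274, -0.037], TCP at [0.18, -0.651, 0.231] pointing down, gripper open.
Joint ranges: [-2.63, 2.63], [-0.94, 2.18], [0.31, 2.57], [-1.31, 4.45], [0, 2.66], [-2.55, 2.55]. Speed limits (rad/s): [2.57, 2.57, 3.14, 3.14, 3.14, 3.14].

INTERFACE

Orientations are given as a rotation vector (axis times angle).
In Python, from workcell import bot, viewer, finish_job gives the robot as it stands.
- The arm moves only by the tool servo_tool, never from a script. Its argument "plan" is a list that holds one entry, the list of rows, each a list of 6 numbers: the shift along the tool's x, y, z in cm, then the turn, a rotation vector about the tool's x, y, z in degrees. A call has 1 to 20 rows; each row is the pose to reach, as a shift and turn from the pose measured when the call began, along the tool's axes at that moment; what a row does not reach only later rows make up. A row lasts 1/12 s, in which the tool goes at most 41.7 mm and 7.16 degrees, less where a joint would pass 70% of its speed; a pose out of reach is approached as far as the arm can. A call with a gripper value outside its range is refused whole. "claw" is the finger opening in cm, from 0 to 8.54, set as the call begins (left out, the last holds). The fingers move at their own pace and stop on an object; "grip_force" is the grip in N (left out, the last holds). Time passes only in rows, so rows that repeat a pose let the fingers close. It gives the time, the measured TCP pose, the force and the opening at its end, in the units of the state.
- bot.read_state(): the state, without advancing time (a new reading comes with each control period).
- viewer.read_camera(name): name is "side" or "top" or "wrist"; returns a dict with "color" (420x560x3 uint8, red, green, blue), "fx", "fy", "cx", "cy" (pixels), "k1" (the pictures are not rectified: a ray, as slopes to the right and down, at radius r is drawn at 1 + k1 r^2 times it, then the intrinsics apply), "eye" and "rotation" of the camera in the world; the wrist camera has in their place "T_tool_cam" (4x4, takes a point from camera to tool coordinates, whose origin is the TCP and whose axes are the flange's). Camera axes: x right, y down, z forward; pixel columns grow to the right and rows downward; lengths in m; the calibration is good to about 2 mm. A picture is of the moment at which its call begins: read the wrist's pose just before it. There is no depth.
- finish_job(): hands the job in, once; it reports no verdict.
The state is a dict: "time": time; "q": joint angles; "joint_vel": joint speeds; "joint_torque": joint torques, N m; "tool_pos": TCP position; "tcp_rot": TCP orientation; "wrist_force": force on the tool from outside, world axes, zero at the start; "torque": the same for the moment, N m; "width": opening from 0.0 (shut) to 1.0 (fully open).
Only numpy, scipy, OpenCV 4.12 (cv2) and the standard library are available. Lean on these libraries where they do the work, as an engineer would, in place of code of your own. Each camera call takes 0.05 s, during which the arm holds its last target.

## Working session

There is one attempt and no reset: what is moved stays moved. The work goes in short steps, Python scripts to look and compute and a tool call to move; the robot and the scene stay as the last step left them, time stands still between calls to the robot, and variables do not carry over. Pictures are saved under pics/ and viewed, and the job is handed in when it is done.

Besides the shell and the picture viewer there is one more tool, called as name(argument=value, ...) on one line, values as JSON. servo_tool: Moves the arm, as the interface text tells. Its arguments: {"type":"object","properties":{"plan":{"type":"array"},"claw":{"type":"number"},"grip_force":{"type":"number"}},"required":["plan"]}

```bash
mkdir -p pics
python3 - <<'E'
from workcell import bot, viewer
import cv2,numpy as np
s=bot.read_state(); print(s)
for n in ["side","top"]:
    c=viewer.read_camera(n); cv2.imwrite(f"pics/{n}0.png",c["color"][:,:,::-1])
    print(n,{k:v for k,v in c.items() if k!="color"})
E
```

```text
{'time': 0.0, 'q': array([-1.33790808e+00,  2.64776180e-01,  1.60540232e+00,  3.97811161e-07,
        1.27367081e+00, -3.69430926e-02]), 'joint_vel': array([ 0.00036056, -0.00044382,  0.00110021,  0.00068638, -0.00148534,
        0.00084697]), 'joint_torque': array([ 1.91748652e-03, -5.15111625e+01, -3.67315221e+01, -2.58102973e-04,
        1.29015162e-02, -3.02610204e-06]), 'tool_pos': array([ 0.17973436, -0.64986743,  0.2299312 ]), 'tcp_rot': array([-3.11081853e+00, -4.22263146e-01,  3.45890547e-04]), 'wrist_force': array([ 0.16058239, -0.3705185 , -0.28539578]), 'torque': array([-0.00839152, -0.06265407, -0.01607021]), 'width': 1.0004557041423638}
side {'fx': 383.55609533148987, 'fy': 383.55609533148987, 'cx': 283.0527740048477, 'cy': 206.47750909696086, 'k1': -0.0225166852236895, 'eye': array([ 0.45580004, -0.5262596 ,  0.59058751]), 'rotation': array([-2.2155107 ,  0.32709116, -0.12922726])}
top {'fx': 438.54266129076063, 'fy': 438.54266129076063, 'cx': 274.9718105176423, 'cy': 206.13557526501685, 'k1': -0.12353442248013652, 'eye': array([0.46620829, 0.09156025, 0.93698348]), 'rotation': array([-2.12339462,  2.13095826, -0.18256179])}
```

View pics/side0.png

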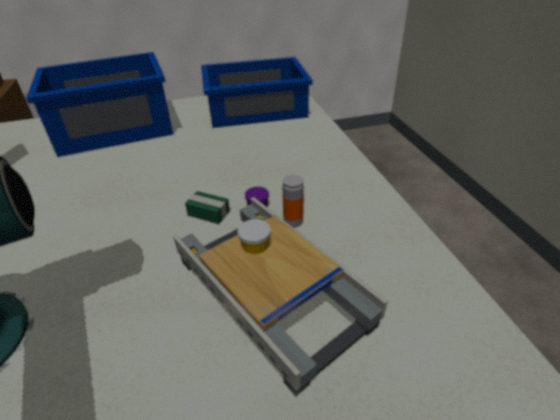

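View pics/top0.png

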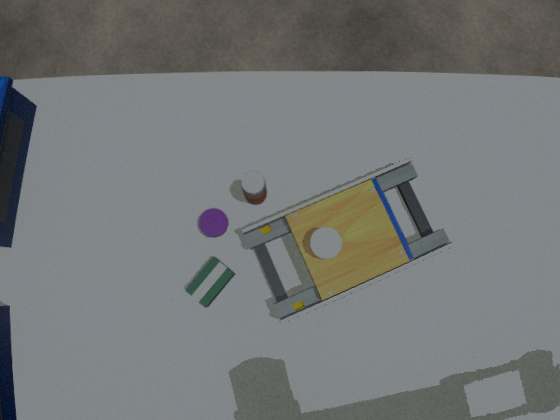

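The top view shows the board's blue stripe from about (376,181) to (410,258), the front notches at (265,230) and (298,305), the tub at (326,242), the can at (253,188) and the carton at (210,282). Next I turn these into positions.

```bash
cat > h.py <<'E'
import numpy as np,cv2
from scipy.spatial.transform import Rotation as R
def cast(c,px,z):
    px=np.atleast_2d(np.float64(px))
    K=np.array([[c["fx"],0,c["cx"]],[0,c["fy"],c["cy"]],[0,0,1]])
    u=cv2.undistortPoints(px[:,None],K,np.array([c["k1"],0,0,0,0.]))[:,0]
    d=np.c_[u,np.ones(len(u))]@R.from_rotvec(c["rotation"]).as_matrix().T
    e=c["eye"]; return e+d*((z-e[2])/d[:,2])[:,None]
def mask(c,lo,hi,box=None):
    h=cv2.cvtColor(c["color"],cv2.COLOR_RGB2HSV); m=cv2.inRange(h,np.array(lo),np.array(hi))
    if box: 
        k=np.zeros_like(m); x0,y0,x1,y1=box; k[y0:y1,x0:x1]=1; m=m*k
    return m
def cents(m,amin=15):
    n,l,s,ce=cv2.connectedComponentsWithStats(m)
    return [(s[i,4],ce[i]) for i in range(1,n) if s[i,4]>=amin]
E
python3 - <<'E'
from workcell import bot, viewer
from h import *
for n,box,nb in [("top",(340,160,440,280),(240,210,320,320)),("side",(240,240,360,340),(150,180,300,280))]:
    c=viewer.read_camera(n)
    m=mask(c,(105,120,40),(130,255,255),box); ys,xs=np.nonzero(m)
    P=cast(c,np.c_[xs,ys],0.084); mu=P.mean(0)
    u,s,v=np.linalg.svd(P-mu,full_matrices=False)
    t=(P-mu)@v[0]; w=(P-mu)@v[1]
    print(n,len(xs),"stripe",mu,"dir",v[0],np.ptp(t),np.ptp(w),"mid",mu+v[0]*(t.max()+t.min())/2)
    m=mask(c,(20,150,90),(32,255,255),nb)
    for a,ce in cents(m,8): print(" yel",a,ce,cast(c,ce,0.051)[0],cast(c,ce,.08)[0])
    m=mask(c,(0,0,150),(180,60,255),(300,220,350,265) if n=="top" else (238,220,272,242))
    for a,ce in cents(m,50): print(" tub",a,ce,cast(c,ce,0.123)[0])
E
```

```text
top 405 stripe [ 0.59218935 -0.13751783  0.084     ] dir [-9.18807252e-01 -3.94706516e-01  1.37840271e-30] 0.17342302436150708 0.01017092267736953 mid [ 0.59354312 -0.13693626  0.084     ]
 yel 55 [265.41818182 229.21818182] [0.57617595 0.11515962 0.051     ] [0.57257649 0.11438717 0.08      ]
 yel 62 [298.03225806 305.20967742] [0.42384493 0.05042226 0.051     ] [0.42523156 0.05176878 0.08      ]
side 399 stripe [ 0.5992265  -0.13759526  0.084     ] dir [-9.27859978e-01 -3.72928761e-01 -3.55142377e-30] 0.1718387860164708 0.018626508373439352 mid [ 0.59388579 -0.13974182  0.084     ]
 yel 9 [259.33333333 215.88888889] [0.57670769 0.12058632 0.051     ] [0.57020954 0.08582175 0.08      ]
 yel 92 [253.19565217 250.18478261] [0.54003236 0.01956594 0.051     ] [ 0.53550531 -0.00976932  0.08      ]
 yel 12 [193.5 250. ] [0.42539545 0.05601163 0.051     ] [0.42702954 0.0247176  0.08      ]
```

Run:
```python
from workcell import bot, viewer
from h import *
np.set_printoptions(precision=4,suppress=True)
print(viewer.read_camera("wrist")["T_tool_cam"])
e=np.array([-.391,.920]);o=np.array([.5000,.0828])-.08*e
s=bot.read_state(); M=R.from_rotvec(s["tcp_rot"]).as_matrix(); print(M)
t=np.r_[o-.205*e,.23]; print(t,M.T@(t-s["tool_pos"])*100)
yaw=lambda v:np.degrees(np.arctan2(v[1],v[0]))
print(yaw(M[:,0]),yaw(-e),yaw(e))
```

```text
[[-0.0004 -0.9652 -0.2617  0.0658]
 [ 1.     -0.0005  0.0003 -0.0004]
 [-0.0005 -0.2617  0.9652 -0.1419]
 [ 0.      0.      0.      1.    ]]
[[ 0.9638  0.2665 -0.0003]
 [ 0.2665 -0.9638  0.0011]
 [ 0.     -0.0012 -1.    ]]
[ 0.6114 -0.1794  0.23  ] [ 54.1486 -33.8757   0.1017]
15.456928141668918 -66.97450799147197 113.02549200852803
```

servo_tool(plan=[[[3,-1.9,0,0,0,4.6],[6,-3.8,0,0,0,9.2],[9,-5.6,0,0,0,13.8],[12,-7.5,0,0,0,18.4],[15,-9.4,0,0,0,23],[18,-11.3,0,0,0,27.5],[21,-13.2,0,0,0,32],[24,-15,0,0,0,36.6],[27,-16.9,0,0,0,41.2],[30,-18.8,0,0,0,45.8],[33,-20.7,0,0,0,50.4],[36,-22.6,0,0,0,55],[39,-24.5,0,0,0,59.5],[42,-26.3,0,0,0,64],[45,-28.2,0,0,0,68.6],[48,-30,0,0,0,73.2],[51,-31.9,0,0,0,77.8],[54.1,-33.9,0,0,0,82.4],[54.1,-33.9,0,0,0,82.4],[54.1,-33.9,0,0,0,82.4]]], claw=0, grip_force=40)

```text
time: 1.92
tool_pos: [0.6118, -0.1775, 0.2307]
tcp_rot: [-2.624, 1.727, 0.002]
wrist_force: [0.1, -0.3, -0.9]
width: -0.0
```

Run:
```python
from workcell import bot, viewer
from h import *
np.set_printoptions(precision=4,suppress=True)
s=bot.read_state(); print(s["time"],s["tool_pos"],s["wrist_force"],s["width"]);M=R.from_rotvec(s["tcp_rot"]).as_matrix(); print(M)
for n in ["wrist","top"]: cv2.imwrite(f"pics/{n}1.png",viewer.read_camera(n)["color"][:,:,::-1])
```

```text
1.9167 [ 0.6118 -0.1775  0.2307] [ 0.0821 -0.3241 -0.8916] -0.00022211368180006884
[[ 0.3954 -0.9185 -0.0008]
 [-0.9185 -0.3954  0.0011]
 [-0.0013  0.0003 -1.    ]]
```

View pics/wrist1.png

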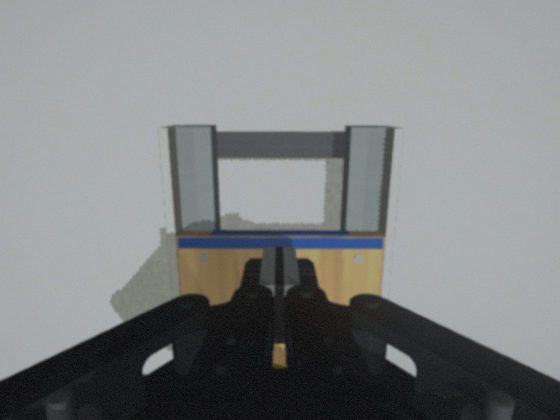

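View pics/top1.png

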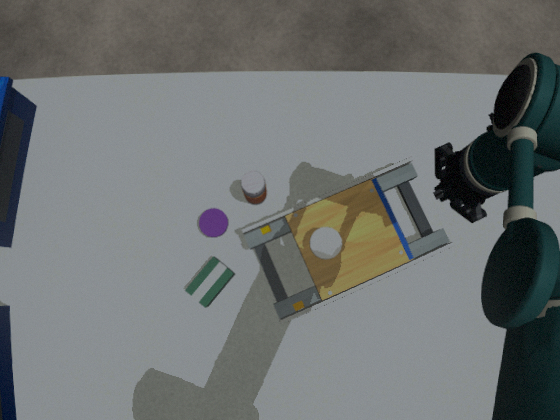

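```bash
cat >> h.py <<'E'
O=np.array([.5313,.0092]);EX=np.array([-.391,.920]);EX=EX/np.linalg.norm(EX);EY=np.array([-EX[1],EX[0]])
def rl(p): d=np.asarray(p)[...,:2]-O; return np.stack([d@EX,d@EY],-1)
def wcam(s,c):
    M=R.from_rotvec(s["tcp_rot"]).as_matrix(); T=c["T_tool_cam"]
    c=dict(c); c["eye"]=s["tool_pos"]+M@T[:3,3]; c["rotation"]=R.from_matrix(M@T[:3,:3]).as_rotvec(); return c
E
python3 - <<'E'
from workcell import bot, viewer
from h import *
s=bot.read_state();c=wcam(s,viewer.read_camera("wrist"))
m=mask(c,(105,120,40),(130,255,255),(170,220,400,255));ys,xs=np.nonzero(m)
print(xs.min(),xs.max(),[(x,ys[xs==x].min(),ys[xs==x].max()) for x in (190,230,330,370)])
print("tcp",rl(s["tool_pos"]))
for px in [(190,248),(370,248),(190,238),(370,238)]: print(px,rl(cast(c,px,.084)[0]))
c=viewer.read_camera("top")
m=mask(c,(105,120,40),(130,255,255),(340,160,440,280));ys,xs=np.nonzero(m)
p=rl(cast(c,np.c_[xs,ys],.084));print("top",p.mean(0),p.min(0),p.max(0))
E
```

```text
177 379 [(190, np.int64(240), np.int64(248)), (230, np.int64(240), np.int64(248)), (330, np.int64(234), np.int64(248)), (370, np.int64(240), np.int64(248))]
tcp [-0.20459977  0.00098556]
(190, 248) [-0.15352418 -0.07489778]
(370, 248) [-0.15368136  0.07969904]
(190, 238) [-0.16265509 -0.07431208]
(370, 238) [-0.1628149   0.07907458]
top [-0.15880755  0.00210362] [-0.16415322 -0.08684849] [-0.15386712  0.08658843]
```

The wrist and top views agree: the edge is at rails x ≈ -0.164 and the board is about 64 mm short. Now I descend behind it.

servo_tool(plan=[[[0,0,3,0,0,0],[0,0,6,0,0,0],[0,0,9,0,0,0],[0,0,12,0,0,0],[0,0,14,0,0,0],[0,0,15.5,0,0,0],[0,0,16.6,0,0,0],[0,0,17.2,0,0,0],[0,0,17.2,0,0,0],[0,0,17.2,0,0,0]]])

```text
time: 2.95
tool_pos: [0.6102, -0.1808, 0.0595]
tcp_rot: [-2.619, 1.734, 0.001]
wrist_force: [0.5, 0.1, 0.2]
width: -0.005
```

```bash
cat > look.py <<'E'
import sys
from workcell import bot, viewer
from h import *
np.set_printoptions(precision=4,suppress=True)
t=sys.argv[1]
s=bot.read_state(); f=s["wrist_force"]
print(s["time"],"tcp",rl(s["tool_pos"]),s["tool_pos"][2],"F",f,"along",f[:2]@EX)
cw=wcam(s,viewer.read_camera("wrist")); im=[]
cv2.imwrite(f"pics/w{t}.png",cw["color"][:,:,::-1])
for n in ["top","side"]:
    c=viewer.read_camera(n); cv2.imwrite(f"pics/{n}{t}.png",c["color"][:,:,::-1])
    if n=="top":
        m=mask(c,(105,120,40),(130,255,255),(270,160,440,300));ys,xs=np.nonzero(m)
        if len(xs):
          for z in(.084,.076):
            p=rl(cast(c,np.c_[xs,ys],z));print("top z",z,len(xs),p.mean(0),np.percentile(p,2,0),np.percentile(p,98,0), "board x",np.percentile(p[:,0],98)+.09)
E
python3 look.py 2
```

```text
2.95 tcp [-0.2057  0.0017] 0.05954456766650276 F [0.4593 0.0833 0.2403] along -0.1030245831303078
top z 0.084 402 [-0.1589  0.0019] [-0.1637 -0.0828] [-0.1544  0.0832] board x -0.06435658695839641
top z 0.076 402 [-0.1613  0.0016] [-0.1662 -0.0839] [-0.1568  0.0837] board x -0.06675396311966472
```

View pics/side2.png

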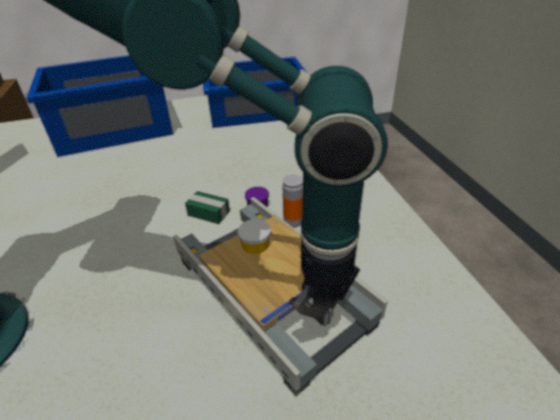

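View pics/w2.png

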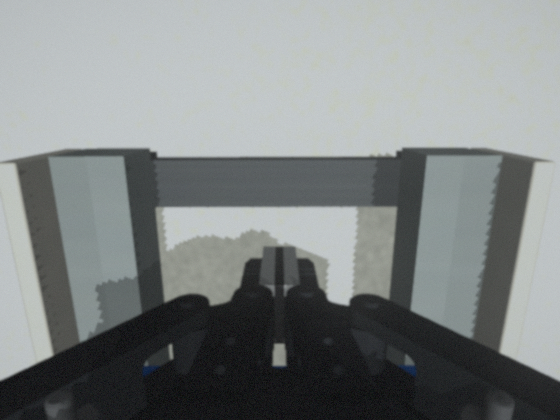

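The finger stands in the opening behind the edge, clear of the rails, and the edge is about 30 mm ahead. I approach and make slow contact.

servo_tool(plan=[[[-0.8,0,0,0,0,0],[-1.5,0,0,0,0,0],[-2.0,0,0,0,0,0],[-2.3,0,0,0,0,0],[-2.5,0,0,0,0,0],[-2.6,0,0,0,0,0],[-2.7,0,0,0,0,0],[-2.8,0,0,0,0,0],[-2.9,0,0,0,0,0],[-3.0,0,0,0,0,0],[-3.1,0,0,0,0,0],[-3.2,0,0,0,0,0],[-3.3,0,0,0,0,0],[-3.4,0,0,0,0,0],[-3.5,0,0,0,0,0],[-3.6,0,0,0,0,0]]])

```text
time: 4.43
tool_pos: [0.5972, -0.1479, 0.0606]
tcp_rot: [-2.619, 1.734, -0.004]
wrist_force: [0.9, -3.8, -2.2]
width: 0.002
```

```bash
python3 look.py 3
```

```text
4.4333 tcp [-0.1704  0.0008] 0.06055245297425167 F [ 0.9078 -3.8234 -2.2442] along -3.873860698263574
top z 0.084 400 [-0.1548  0.0008] [-0.1598 -0.0829] [-0.1502  0.0834] board x -0.060230647188365655
top z 0.076 400 [-0.1572  0.0005] [-0.1622 -0.0839] [-0.1526  0.0839] board x -0.06258932679918941
```

Contact: about 4 N, and the board has started to slide. I keep pushing slowly.

servo_tool(plan=[[[-0.2,0,0,0,0,0],[-0.4,0,0,0,0,0],[-0.6,0,0.05,0,0,0],[-0.8,0,0.05,0,0,0],[-1.0,0,0.05,0,0,0],[-1.2,0,0.1,0,0,0],[-1.4,0,0.1,0,0,0],[-1.6,0,0.1,0,0,0],[-1.8,0,0.1,0,0,0],[-2.0,0,0.1,0,0,0],[-2.2,0,0.1,0,0,0],[-2.4,0,0.1,0,0,0],[-2.6,0,0.1,0,0,0],[-2.8,0,0.1,0,0,0],[-3.0,0,0.1,0,0,0],[-3.2,0,0.1,0,0,0],[-3.4,0,0.1,0,0,0],[-3.6,0,0.1,0,0,0],[-3.8,0,0.1,0,0,0],[-4.0,0,0.1,0,0,0]]])

```text
time: 6.25
tool_pos: [0.5825, -0.1112, 0.0606]
tcp_rot: [-2.619, 1.733, -0.007]
wrist_force: [2.0, -4.8, 1.2]
width: -0.001
```

```bash
python3 look.py 4
```

```text
6.25 tcp [-0.1308 -0.    ] 0.060555206327230646 F [ 1.9574 -4.755   1.2449] along -5.141827551888576
top z 0.084 384 [-0.1151  0.0014] [-0.1198 -0.0835] [-0.1108  0.0837] board x -0.020773700098933492
top z 0.076 384 [-0.1171  0.0012] [-0.1219 -0.0846] [-0.1128  0.0842] board x -0.02276231911058761
```

View pics/side4.png

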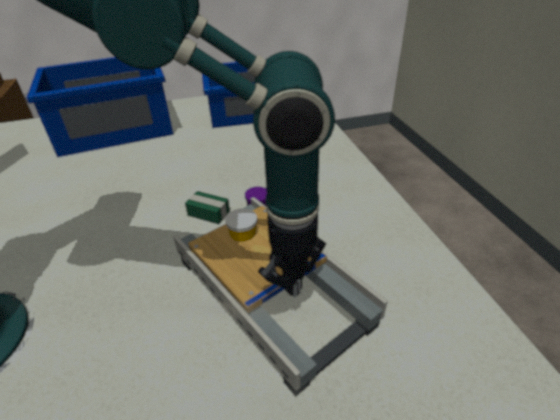

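Board x is about -21 mm, the force is a steady 5 N and the tub is upright and clear. I push more slowly from here.

servo_tool(plan=[[[-0.15,0,0.05,0,0,0],[-0.3,0,0.1,0,0,0],[-0.45,0,0.1,0,0,0],[-0.6,0,0.1,0,0,0],[-0.75,0,0.1,0,0,0],[-0.9,0,0.1,0,0,0],[-1.05,0,0.1,0,0,0],[-1.2,0,0.1,0,0,0],[-1.3,0,0.1,0,0,0],[-1.4,0,0.1,0,0,0],[-1.5,0,0.1,0,0,0],[-1.6,0,0.1,0,0,0],[-1.6,0,0.1,0,0,0]]])

```text
time: 7.48
tool_pos: [0.5771, -0.0965, 0.0605]
tcp_rot: [-2.618, 1.732, -0.01]
wrist_force: [2.8, -4.6, 1.5]
width: 0.001
```

```bash
python3 look.py 5
```

```text
7.4833 tcp [-0.1153 -0.0008] 0.060505229133559615 F [ 2.8326 -4.6135  1.4968] along -5.353856331601958
top z 0.084 345 [-0.0998 -0.0088] [-0.1045 -0.0857] [-0.0955  0.0654] board x -0.005517199719382401
top z 0.076 345 [-0.1017 -0.0091] [-0.1064 -0.0868] [-0.0974  0.0658] board x -0.007362730375546342
```

Board x is about -5.5 mm and it hasn't dropped. I go on in 0.7 mm steps.

servo_tool(plan=[[[-0.07,0,0,0,0,0],[-0.14,0,0,0,0,0],[-0.21,0,0,0,0,0],[-0.28,0,0,0,0,0],[-0.35,0,0,0,0,0],[-0.35,0,0,0,0,0]]])

```text
time: 8.13
tool_pos: [0.5754, -0.0931, 0.0603]
tcp_rot: [-2.619, 1.732, -0.009]
wrist_force: [0.9, -3.4, -0.5]
width: -0.002
```

```bash
python3 look.py 6
```

```text
8.1333 tcp [-0.1115 -0.0006] 0.06030720756712887 F [ 0.9118 -3.3792 -0.4534] along -3.4665749791106077
top z 0.084 341 [-0.0943 -0.008 ] [-0.0993 -0.0836] [-0.0901  0.0641] board x -0.00010726842563543726
top z 0.076 341 [-0.0961 -0.0084] [-0.1012 -0.0847] [-0.0919  0.0644] board x -0.0019020601736042808
```

The apparent 5.4 mm edge shift for 3.8 mm of travel, together with the change in force, suggests a drop. I look before doing anything more.

Run:
```python
import cv2,numpy as np
a=[cv2.resize(cv2.imread(f"pics/side{i}.png")[170:320,170:350],None,fx=2.2,fy=2.2,interpolation=2) for i in (5,6)]
b=[cv2.resize(cv2.imread(f"pics/w{i}.png"),(396,297)) for i in (5,6)]
cv2.imwrite("pics/cmp6.png",np.vstack([np.hstack(a)[:300,:792],np.hstack(b)]))
```

```text
(no output)
```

View pics/cmp6.png

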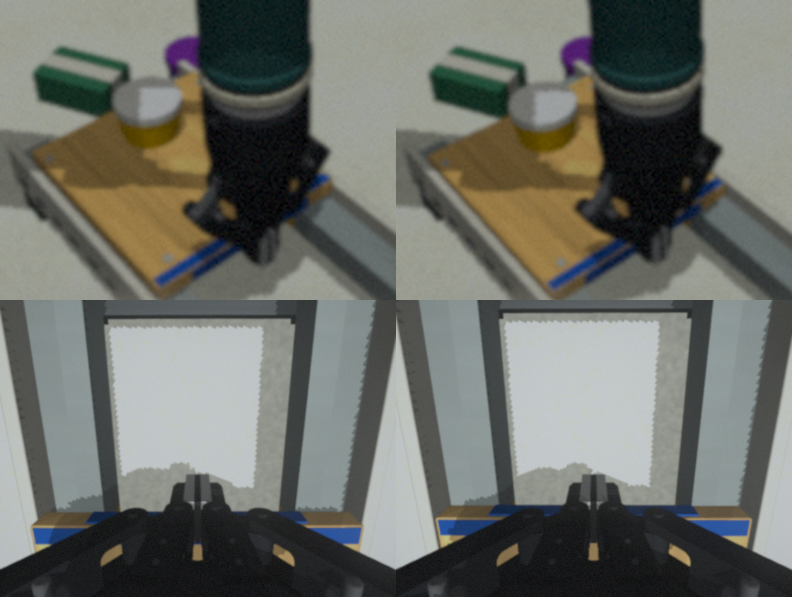

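The right-hand pictures show the rear edge sitting lower, with the tub upright. I back off straight and check the height.

servo_tool(plan=[[[0.2,0,0,0,0,0],[0.4,0,0,0,0,0],[0.7,0,0,0,0,0],[1.2,0,0,0,0,0],[2.0,0,0,0,0,0],[3.0,0,0,0,0,0],[4.0,0,0,0,0,0],[5.0,0,0,0,0,0],[5.0,0,0,0,0,0],[5.0,0,0,0,0,0]]])

```text
time: 9.12
tool_pos: [0.5953, -0.1401, 0.0605]
tcp_rot: [-2.617, 1.734, -0.009]
wrist_force: [-0.6, -0.7, 0.1]
width: 0.001
```

```bash
python3 look.py 7
python3 - <<'E'
import cv2,numpy as np
a=[cv2.resize(cv2.imread(f"pics/{n}7.png")[y:y+150,x:x+200],None,fx=2,fy=2,interpolation=2) for n,x,y in (("side",165,170),("top",230,160))]
b=[cv2.resize(cv2.imread(f"pics/w{i}.png"),(400,300)) for i in (2,7)]
cv2.imwrite("pics/cmp7.png",np.vstack([np.hstack(a),np.hstack(b)]))
E
```

```text
9.1167 tcp [-0.1625 -0.0005] 0.060457455138477834 F [-0.593  -0.7266  0.1277] along -0.4367451609069841
top z 0.084 384 [-0.0945  0.0016] [-0.0995 -0.0818] [-0.0902  0.0822] board x -0.00016745440904575304
top z 0.076 384 [-0.0963  0.0013] [-0.1014 -0.0829] [-0.092   0.0827] board x -0.0019628106320367655
```

View pics/cmp7.png

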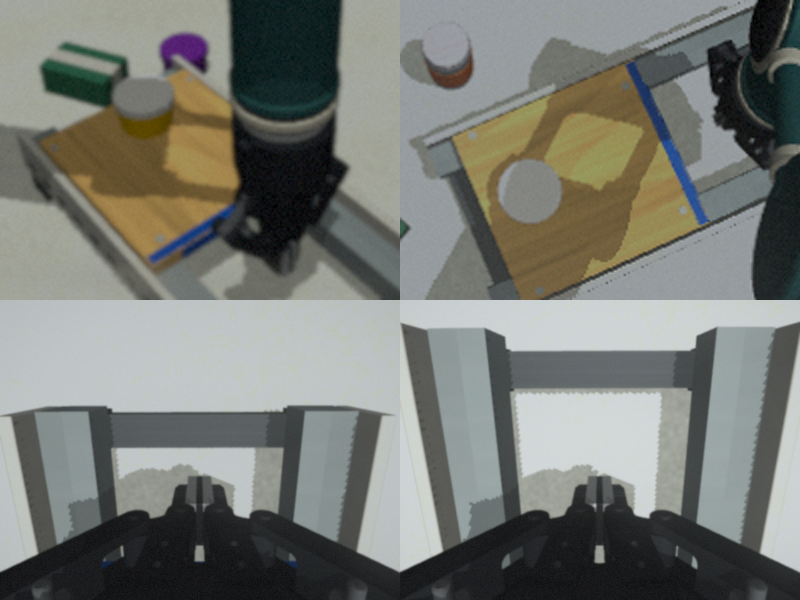

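The board appears seated. I raise the hand clear and triangulate the corners for the final check.

servo_tool(plan=[[[1,0,-1,0,0,0],[2,0,-3,0,0,0],[3,0,-6,0,0,0],[4,0,-9,0,0,0],[6,0,-12,0,0,0],[8,0,-15,0,0,0],[10,0,-17,0,0,0],[12,0,-18,0,0,0],[14,0,-18,0,0,0],[14,0,-18,0,0,0],[14,0,-18,0,0,0]]])

```text
time: 10.18
tool_pos: [0.6486, -0.2686, 0.2413]
tcp_rot: [-2.617, 1.734, -0.008]
wrist_force: [-0.3, 0.2, -0.4]
width: -0.002
```

```bash
python3 look.py 8
python3 - <<'E'
import cv2,numpy as np
a=[cv2.resize(cv2.imread(f"pics/{n}8.png")[y:y+150,x:x+200],None,fx=3.9,fy=3.9,interpolation=2)[:,:780] for n,x,y in (("side",165,170),("top",230,170))]
cv2.imwrite("pics/s8z.png",a[0]);cv2.imwrite("pics/t8z.png",a[1])
E
```

```text
10.1833 tcp [-0.3016  0.0007] 0.24133905852952534 F [-0.2654  0.1935 -0.3755] along 0.2818841526952075
top z 0.084 393 [-0.0944 -0.0011] [-0.0995 -0.0832] [-0.0899  0.0827] board x 6.142261520582226e-05
top z 0.076 393 [-0.0963 -0.0013] [-0.1014 -0.0842] [-0.0917  0.0833] board x -0.0017317870056027945
```

View pics/s8z.png

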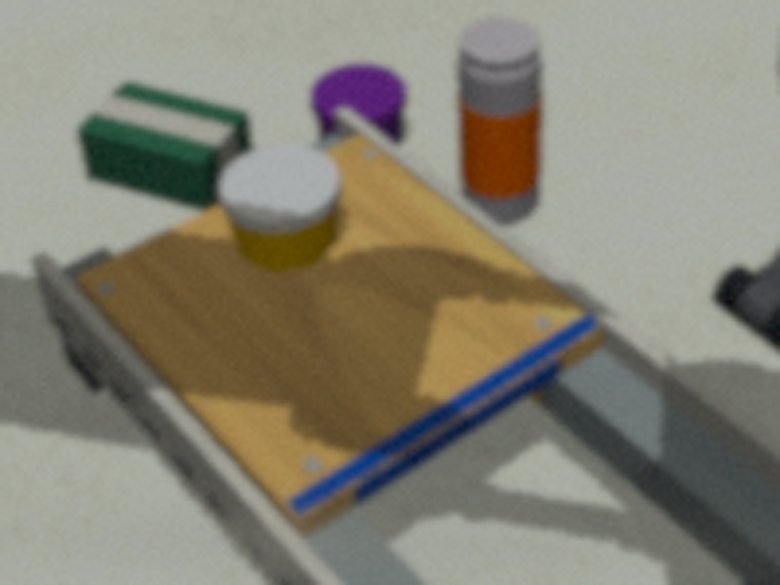

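View pics/t8z.png

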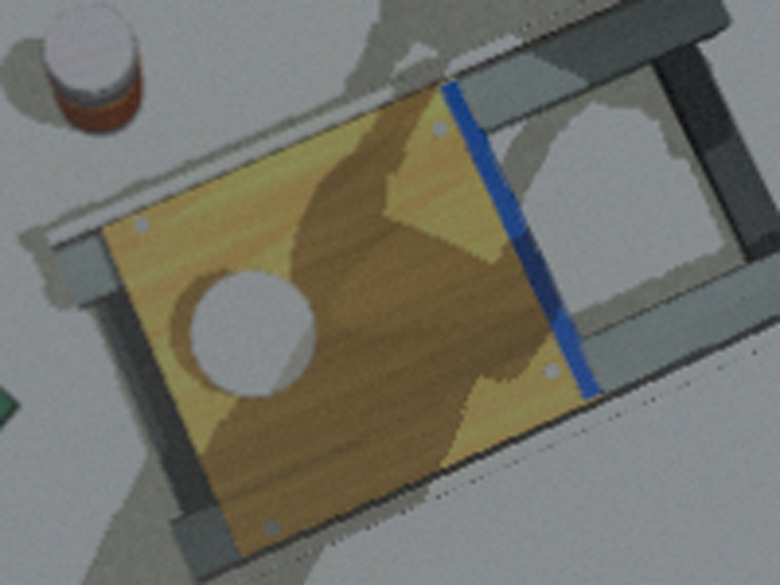

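View pics/w8.png

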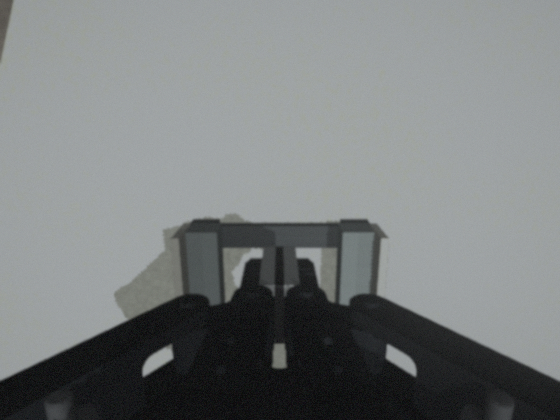

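```bash
cat > tri.py <<'E'
from workcell import viewer
from h import *
def P(c,px):
    a=cast(c,px,0.2)[0]-c["eye"]; return c["eye"],a/np.linalg.norm(a)
C={n:viewer.read_camera(n) for n in("side","top")}
def tri(s,t):
    (e1,d1),(e2,d2)=P(C["side"],s),P(C["top"],t)
    k=np.linalg.lstsq(np.c_[d1,-d2],e2-e1,rcond=None)[0]
    a,b=e1+k[0]*d1,e2+k[1]*d2; m=(a+b)/2
    return np.r_[rl(m),m[2],np.linalg.norm(a-b)]*1000
f=lambda p,o:np.array(p)/3.9+np.array(o)-.4
E
python3 - <<'E'
from tri import *
np.set_printoptions(precision=1,suppress=True)
S=[(107,288),(369,155),(543,322),(311,464),(598,319),(294,505)];T=[(273,528),(141,226),(440,130),(552,371),(450,84),(598,394)]
for n,s,t in zip(["A front","B front","C rear","D rear","stripe far","stripe near"],S,T): print(n,tri(f(s,(165,170)),f(t,(230,170))))
for n,o in(("side",(165,170)),("top",(270,170))):
    i=cv2.imread(f"pics/{n}0.png")[o[1]:o[1]+150,o[0]:o[0]+200]; cv2.imwrite(f"pics/{n}0z.png",cv2.resize(i,None,fx=3.9,fy=3.9,interpolation=2))
E
```

```text
A front [77.5 81.8 75.8  0.5]
B front [ 78.7 -82.5  74.7   0.2]
C rear [-81.9 -67.9  76.    0.9]
D rear [-82.1  67.3  76.5   0.8]
stripe far [-97.3 -88.5  76.    2.7]
stripe near [-98.   86.9  79.5   0.7]
```

View pics/side0z.png

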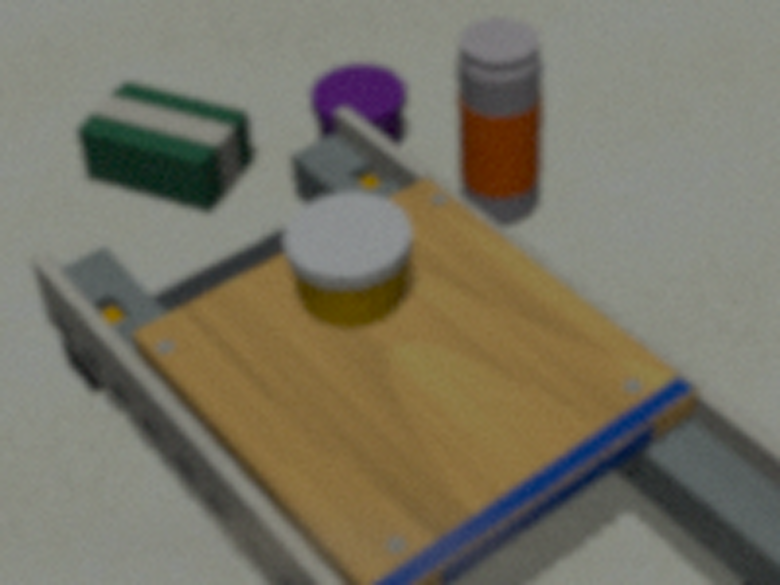

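View pics/top0z.png

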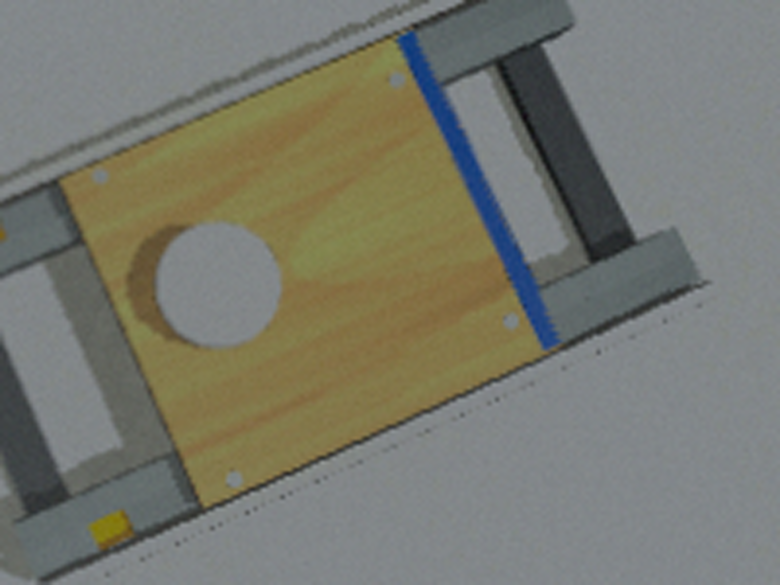

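All four corner marks lie at about 76 mm (panel top at home is 76; before the drop it was 84). The board is at x ≈ -2 mm, and the carton and can stand at the same pixels as at the start. I hand the job in.

```bash
python3 -c "
from workcell import finish_job; print(finish_job())"
```

```text
the job is handed in; nothing more can be done
None
```

The shelf board is in its notches and lies flat on the rails. I pushed its blue-striped rear edge about 62 mm with the closed fingertips. The force was 3 to 5 N at every reading, taken at the end of each push. I felt the drop in the last few millimetres, then backed off, raised the hand clear and handed the job in at about 10 s.

**Last checks:**
- **Height:** the four corner marks, triangulated from the side and top cameras, are 74.7–76.5 mm above the table. The panel's top should be at 76 mm once home, so the board is down and level within measuring error.
- **Position:** the board is about 2 mm short of home, inside the 3 mm play.
- **Other things:** the tub is upright on the board and was not touched. The carton and can look unmoved in the side view.
- **Hand:** it touches nothing, and the wrist force reads about 0.

One reading disagreed: the near end of the blue stripe triangulated to 79.5 mm. I put that down to its blurred corner, because the corner mark beside it gave 76.5 mm.

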